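# Load the ink caddy and hang it on the drying hook

### The job

Stand the loose ink bottle upright in the empty end cell of the grey caddy while the caddy is still on the table; then hang the loaded caddy by its carrying handle on the twin-prong hook, with the handle bar resting on both prongs behind their turned-up tips, and let it hang level and still. Keep both bottles standing in their cells and leave the cup, the jar and the roll of tape standing more or less where they are.

Things in the scene. Friction and masses are not known exactly. Their poses are not given: they have to be found in the camera images.
- caddy: Loose open caddy of grey sheet metal, 0.3 kg: box 196 (x) x 80 (y) x 65 mm high, 4 mm walls, 5 mm floor; along x an end cell, a 40 mm empty middle gap, an end cell. An upright rigid handle loop of 12 mm bar stands over the middle in its y-z plane, flaring from the side walls to y = +-64 mm above 98 mm height. Origin: centre of underside, z up. Balanced on the handle with both cells filled.
- caddy_grip (a point): Centre of the caddy's straight level handle bar (12 mm round, 128 mm long, along caddy y), 158 mm above the underside. Its middle 40 mm is a fixed wooden sleeve 18 mm thick, to hold it by; the bare bar beside the sleeve goes on the prongs. The loop below the bar is open. Axes as the caddy's.
- empty_cell (a point): Centre of the inner floor of the caddy's empty end cell, 59 mm towards -x from the caddy's middle, 5 mm above its underside. The cell is 70 (x) x 72 mm (y) inside, its walls rise 60 mm above this floor. Axes as the caddy's.
- full_cell (a point): Centre of the inner floor of the caddy's other, equal end cell (59 mm towards +x), which already holds a bottle.
- bottle: The loose ink bottle standing on the table: white round plastic bottle, 52 mm in diameter up to 95 mm, narrowing to a 24 mm neck, with a grey round cap 30 mm in diameter from 110 to 140 mm height; 140 mm high in all, about 0.13 kg. Origin: centre of its underside, z up.
- stowed_bottle: An identical bottle, already standing loose in the caddy's full cell. Origin: centre of its underside, z up.
- stand: Fixed steel hook stand. Origin: on the table straight below the hook seat. Its x points from the prong tips to the post (22 mm thick, at x = +135 mm, 205 mm high), which stands on a base plate 12 mm thick, 150 mm wide, x from +90 to +200 mm. From a 14 mm crossbar on top of the post two prongs run level towards -x, at y = +40 and -40 mm. Below and between them, in front of the base, is free space.
- hook_seat (a point): Point midway between the two prongs (10 mm round bar, 70 mm clear between), level with their upper side, 210 mm above the table. At x = -34 mm from here the prongs bend up, to tips at x = -42 mm, tops 232 mm above the table. The handle bar rests near here across both prongs, parallel to the stand's y, its centre then 6 mm above this point. Axes as the stand's.
- cup: Bystander: white ceramic cup, rim 76 mm across, 100 mm high. Origin: centre of its underside.
- jar: Bystander: glass jar with a black lid, 68 mm across, 75 mm high. Origin: centre of its underside.
- tape: Bystander: roll of pale tape lying flat, 100 mm across, 24 mm high. Origin: centre of its underside.
Not all that is in view belongs to the job. What is shaped like the caddy but yellow is not meant.

How it is judged:
By the outcome, as a careful person would: the job done as asked, in the order asked, and still so for the second after the job is handed in, with the robot touching nothing.
It also fails if it takes over 70 s, if anything falls off the work surface, if the arm or the gripper's body presses on something with over 40 N, if the wrist force passes 120 N, or if a joint passes its speed limit or range.

### The arm

A 6-joint arm with a two-finger parallel gripper is mounted at the origin on the work surface. World frame = base frame: x ahead of the robot, y to its left, z up, the work surface at z = 0. Lengths are in mm, angles in rad, forces in N, time in s.
With the tool pointing down it reaches from about 300 to 775 mm from the base axis. Payload 14.6 kg.
Tool frame: the origin (TCP) lies between the finger pads; the fingertips stand 14 mm ahead of it and the grasp point (between the pads) lies 5 mm behind it; z points along the fingers, y is the line along which they close (so a half turn about z gives the same grasp; the last joint's range is limited). The gripper opens to 85 mm and grips with 20 to 120 N. Pads are 22 mm wide; open, the fingers measure 114 mm over their backs; the gripper's body (76 mm by 85 mm) begins 54 mm behind the grasp point. The pads swing forward as they close: fully open they stand 13 mm farther back than shut.
Start: joints at [1.156, 0.3, 1.521, -0, 1.321, -0.067], TCP at [187.454, 517.06, 245.281] pointing down, gripper open.
Joint ranges: [-3.03, 3.03], [-0.79, 2.21], [0.23, 2.52], [-1.04, 4.18], [0, 3.07], [-2.55, 2.55]. Speed limits (rad/s): [2.22, 2.22, 2.57, 3.14, 3.14, 3.14].

### API

Orientations are given as a rotation vector (axis times angle).
In Python, from bench import status, vision, hand_in gives the robot as it stands.
- The arm moves only by the tool send_rows, never from a script. Its argument "moves" is a list of rows, each an object with "dp": the shift along the tool's x, y, z in m, a list of three; "turn": the turn about the tool's z in rad. In form: [{"dp": [x, y, z], "turn": turn}, ...]. A call has 1 to 10 rows; each row shifts and turns the commanded pose from where the row before left it, along the tool's axes as they then stand; what a row does not reach is not made up. A row lasts 1/8 s, in which the tool goes at most 62.5 mm and 10.7 degrees, less where a joint would pass 70% of its speed; a pose out of reach is approached as far as the arm can. A call with a gripper value outside its range is refused whole. "claw" is the closure, from 0 (fully open) to 1 (shut), set as the call begins (left out, the last holds). The fingers move at their own pace and stop on an object; "grip_force" is the grip in N (left out, the last holds). Time passes only in rows, so rows that do not move let the fingers close. It gives the time, the measured TCP pose, the force, the opening and the grip force at its end, in the units of the state.
- status.read_state(): the state, without advancing time (a new reading comes with each control period).
- vision.read_camera(name): name is "side" or "top"; returns a dict with "color" (384x512x3 uint8, red, green, blue), "range_z" (384x512 float32, mm along the optical axis (not along the pixel's ray), 0 where there is no reading), "camera_matrix" (3x3 intrinsics, pixels), "R" (3x3) and "t" (3): a world point X has camera coordinates R X + t. Camera axes: x right, y down, z forward; pixel columns grow to the right and rows downward; lengths in mm; the calibration is good to about 2 mm. A picture is of the moment at which its call begins.
- hand_in(): hands the job in; it is judged then, once.
The state is a dict: "time": time; "joint_positions": joint angles; "joint_velocities": joint speeds; "joint_efforts": joint torques, N m; "ee_pos": TCP position; "tool_rot": TCP orientation; "force": force on the tool from outside, world axes, zero at the start; "ft_torque": the same for the moment, N m; "gripper_width": finger opening in mm; "gripper_force": force on a finger pad.
Only numpy, scipy, OpenCV 4.12 (cv2) and the standard library are available. Lean on these libraries where they do the work, as an engineer would, in place of code of your own. Each camera call takes 0.05 s, during which the arm holds its last target. There are 200 camera calls.

## Working session

There is one attempt and no reset: what is moved stays moved. The work goes in short steps, Python scripts to look and compute and a tool call to move; the robot and the scene stay as the last step left them, time stands still between calls to the robot, and variables do not carry over. Pictures are saved under pics/ and viewed, at most 12 in all, crops included, and the job is handed in when it is done.

Besides the shell and the picture viewer there is one more tool, called after ">>>" in YAML: its name, and indented under it one key for each argument. send_rows: Moves the arm, as the interface text tells. Its arguments: {"type":"object","properties":{"moves":{"type":"array","items":{"type":"object","properties":{"dp":{"type":"array","items":{"type":"number"}},"turn":{"type":"number"}}}},"claw":{"type":"number"},"grip_force":{"type":"number"}},"required":["moves"]}

```bash
mkdir -p pics
cat > h.py <<'E'
import numpy as np, cv2
from bench import status, vision, hand_in
def cam(n):
    d=vision.read_camera(n); return d
def pts(d):
    K=d["camera_matrix"];z=d["range_z"];v,u=np.mgrid[:z.shape[0],:z.shape[1]]
    c=np.stack([(u-K[0,2])/K[0,0]*z,(v-K[1,2])/K[1,1]*z,z],-1)
    p=(c-d["t"])@d["R"]; p[z==0]=np.nan; return p
def save(d,n,s=1,crop=None):
    im=d["color"][...,::-1]
    if crop: im=im[crop[1]:crop[3],crop[0]:crop[2]]
    cv2.imwrite("pics/"+n,cv2.resize(im,None,fx=s,fy=s,interpolation=cv2.INTER_CUBIC))
E
python3 - <<'E'
from h import *
a=cam("top");b=cam("side")
s=status.read_state();print({k:np.round(v,3) for k,v in s.items()})
im=np.vstack([a["color"],b["color"]])
save(a,"t0.png",1.5);save(b,"s0.png",1.5)
np.savez("a.npz",p=pts(a),c=a["color"]);np.savez("b.npz",p=pts(b),c=b["color"])
for d in(a,b):print(-d["R"].T@d["t"])
E
```

```text
{'time': np.float64(0.1), 'joint_positions': array([ 1.156,  0.3  ,  1.522,  0.   ,  1.321, -0.067]), 'joint_velocities': array([ 0.002, -0.   , -0.001,  0.002,  0.   ,  0.001]), 'joint_efforts': array([ 2.0000e-03, -5.4438e+01, -3.6238e+01, -0.0000e+00,  3.0000e-03,
       -0.0000e+00]), 'ee_pos': array([187.381, 516.891, 244.804]), 'tool_rot': array([-5.440e-01, -3.094e+00,  1.000e-03]), 'force': array([ 0.528, -0.251, -0.624]), 'ft_torque': array([ 0.059, -0.012, -0.002]), 'gripper_force': np.float64(0.0), 'gripper_width': np.float64(85.553)}
[ 430.02753509    1.24636177 1000.53454859]
[ 361.29306564 -740.86018226  683.883466  ]
```

View pics/t0.png

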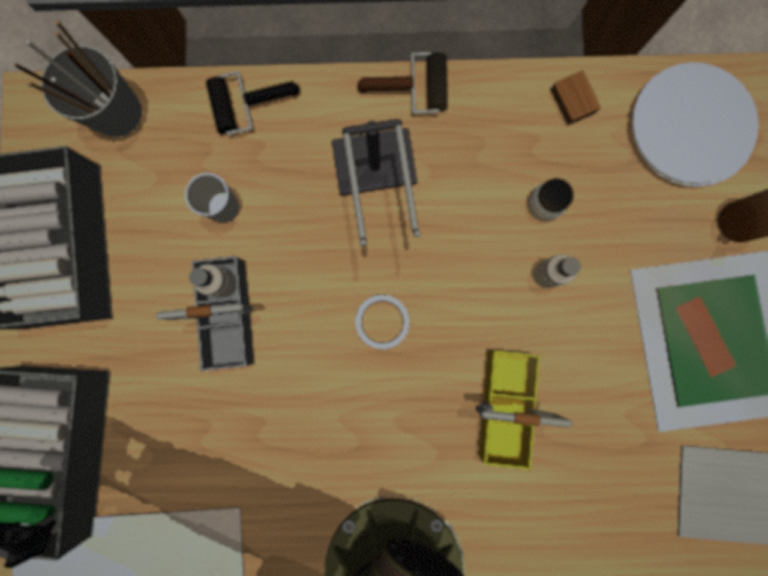

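View pics/s0.png

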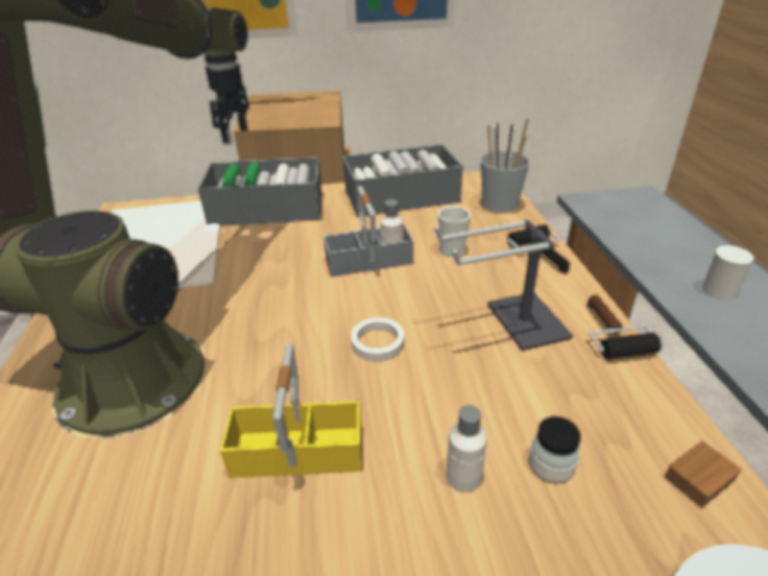

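Candidates in the 1.5× top view: grey caddy at (222,313), which is meant (grey, one cell filled), and yellow caddy at (510,410), which is excluded. Bottles: the white one with a grey cap standing loose at (560,268) is the one meant. The one at (210,278) is stowed, and the brown one at (745,215) is not a match. The stand is at (380,180), with its prong tips towards the robot.

```bash
cat > m.py <<'E'
from h import *
def roi(p,u0,v0,u1,v1,z0,z1):
    q=p[v0:v1,u0:u1].reshape(-1,3); return q[(q[:,2]>z0)&(q[:,2]<z1)]
def rect(q):
    (c,s,a)=cv2.minAreaRect(q[:,:2].astype(np.float32)); return np.round(c,1),np.round(s,1),round(a,1)
E
python3 - <<'E'
from m import *
A=np.load("a.npz");p=A["p"];B=np.load("b.npz");pb=B["p"]
def show(n,q):print(n,len(q),rect(q),np.round(np.median(q,0),1),'z',np.round(np.percentile(q[:,2],[5,50,95]),1))
show("cap",roi(p,355,165,395,200,133,146)); show("cap side",roi(pb,295,265,330,330,133,146))
show("body",roi(p,355,165,395,200,20,100));show("body s",roi(pb,295,265,330,330,20,90))
show("rim",roi(p,122,165,175,250,57,72)); show("bar",roi(p,100,195,180,220,148,175)); show("bar s",roi(pb,235,120,262,180,150,172))
show("stowcap",roi(p,122,170,160,200,138,152))
show("prongs",roi(p,222,85,285,166,195,245))
show("tips",roi(p,222,150,285,166,214,245))
show("prongs s",roi(pb,285,140,375,180,195,245))
for n,b in(("L",(225,90,250,166)),("R",(255,90,285,166))):
    show(n,roi(p,*b,200,245))
show("base",roi(p,215,80,285,135,6,18))
show("tape",roi(p,230,190,280,240,15,32));show("cup",roi(p,118,110,165,155,90,105));show("jar",roi(p,345,112,390,150,65,80))
t=A["c"][...,::-1]
cr=lambda c,x,y:cv2.resize(c[y:y+110,x:x+110],(390,390),interpolation=cv2.INTER_CUBIC)
cv2.imwrite("pics/c1.png",np.hstack([cr(t,100,150),cr(t,320,110)]))
E
```

```text
cap 124 (array([ 526.1, -295.7]), array([27.2, 29.1]), 87.0) [ 525.7 -295.7  140.3] z [135.1 140.3 142.8]
cap side 160 (array([ 527.3, -298.7]), array([28.9, 27.4]), 74.6) [ 527.4 -301.1  138.4] z [134.9 138.4 140.1]
body 248 (array([ 524.8, -292.5]), array([52.2, 44.1]), 17.7) [ 518.6 -277.1   76.6] z [28.5 76.6 99. ]
body s 524 (array([ 523.2, -312.6]), array([26.7, 52.3]), 72.2) [ 518.9 -320.5   58.2] z [25.5 58.2 87.1]
rim 498 (array([464.4, 299.3]), array([196.3,  80.9]), 5.0) [455.  292.1  64.6] z [58.3 64.6 67.9]
bar 340 (array([464.1, 298.9]), array([ 17.8, 138.3]), 4.9) [463.9 297.  163.7] z [159.5 163.7 168.1]
bar s 93 (array([464.6, 292.6]), array([ 15.6, 131. ]), 5.3) [465.3 279.5 160.8] z [154.  160.8 164.6]
stowcap 125 (array([520.8, 307. ]), array([28.4, 28. ]), 61.5) [520.7 306.8 145.1] z [141.4 145.1 148. ]
prongs 785 (array([650. ,   7.8]), array([184.8,  90.5]), 8.1) [663.5  32.5 209.6] z [205.3 209.6 217.4]
tips 42 (array([564. ,  -3.6]), array([13.4, 86.8]), 6.5) [564.4  31.4 230.2] z [217.6 230.2 233.1]
prongs s 657 (array([652.9,   4.4]), array([186.8,  90.8]), 7.1) [663.6   7.1 206.2] z [200.  206.2 218.7]
L 327 (array([641.1,  46.5]), array([ 43. , 174.5]), 86.2) [640.7  46.2 209.4] z [206.3 209.4 226.4]
R 301 (array([643.7, -33.5]), array([160.7,   9.9]), 7.8) [644.4 -33.3 209.6] z [206.7 209.6 228. ]
base 1465 (array([746.4,  32.1]), array([110.5, 172.8]), 7.9) [741.7  19.6  12.4] z [ 9.3 12.4 15.3]
tape 413 (array([444.1,  12. ]), array([96.1, 98.8]), 88.6) [443.1  11.4  24.1] z [21.  24.1 27.1]
cup 203 (array([668.5, 308.1]), array([73.6, 74.7]), 89.3) [672.4 313.6  99.7] z [ 92.   99.7 102.6]
jar 412 (array([ 660.5, -298.2]), array([57.4, 58.3]), 43.2) [ 659.3 -298.3   75.2] z [71.2 75.2 77.8]
```

View pics/c1.png

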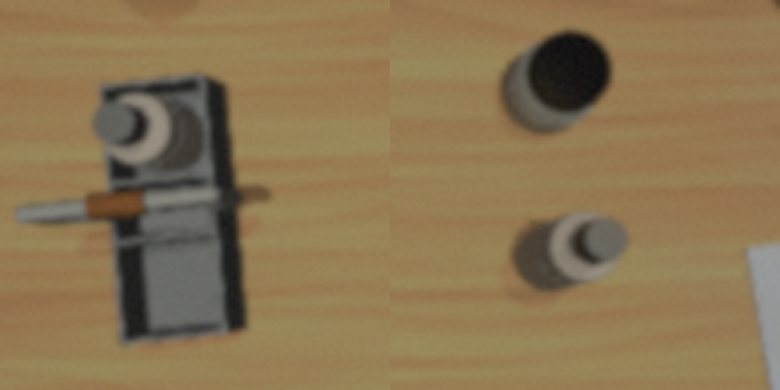

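Both crops confirm it. The grey caddy has its stowed bottle at the far end (crop 120,120) and its empty cell at the near end (crop 180,290). The loose white bottle with the grey cap is at crop (605,240), in front of the jar. I measure the cap at (526,-297), the caddy at (464,299) with yaw 5°, the empty cell at (405.5,294), and the seat at (603.5,1) with yaw 8°. The heights and sizes agree with those given.

>>> send_rows:
  moves:
    - {"dp": [-0.03,-0.0325,0]}
    - {"dp": [-0.03,-0.0325,0]}
    - {"dp": [-0.03,-0.0325,0]}
    - {"dp": [-0.03,-0.0325,0]}
    - {"dp": [-0.03,-0.0325,0]}
    - {"dp": [-0.03,-0.0325,0]}
    - {"dp": [-0.03,-0.0325,0]}
    - {"dp": [-0.03,-0.0325,0]}
    - {"dp": [-0.03,-0.0325,0]}
    - {"dp": [-0.03,-0.0325,0]}
  claw: 0.3
  grip_force: 40

```text
schema error: expected keys dp, turn
```

>>> send_rows:
  moves:
    - {"dp": [-0.03,-0.0325,0]}
    - {"dp": [-0.03,-0.0325,0]}
    - {"dp": [-0.03,-0.0325,0]}
    - {"dp": [-0.03,-0.0325,0]}
    - {"dp": [-0.03,-0.0325,0]}
    - {"dp": [-0.03,-0.0325,0]}
    - {"dp": [-0.03,-0.0325,0]}
    - {"dp": [-0.03,-0.0325,0]}
    - {"dp": [-0.03,-0.0325,0]}
    - {"dp": [-0.02,-0.0225,0]}

```text
schema error: expected keys dp, turn
```

>>> send_rows:
  moves:
    - {"dp": [0,0,0]}
    - {"dp": [0,0,0]}

```text
schema error: expected keys dp, turn
```

>>> send_rows:
  moves:
    - {"dp": [-0.03,-0.0325,0],"turn": 0}
    - {"dp": [-0.03,-0.0325,0],"turn": 0}
    - {"dp": [-0.03,-0.0325,0],"turn": 0}
    - {"dp": [-0.03,-0.0325,0],"turn": 0}
    - {"dp": [-0.03,-0.0325,0],"turn": 0}
    - {"dp": [-0.03,-0.0325,0],"turn": 0}
    - {"dp": [-0.03,-0.0325,0],"turn": 0}
    - {"dp": [-0.03,-0.0325,0],"turn": 0}
    - {"dp": [-0.03,-0.0325,0],"turn": 0}
    - {"dp": [-0.03,-0.0325,0],"turn": 0}
  claw: 0.3
  grip_force: 40

```text
time: 1.35
ee_pos: [358.9, 107.9, 245.3]
tool_rot: [0.543, 3.094, 0.0]
force: [-0.1, 0.6, 0.5]
gripper_width: 59.8
gripper_force: 0.0
```

>>> send_rows:
  moves:
    - {"dp": [-0.03,-0.0325,0],"turn": 0}
    - {"dp": [-0.03,-0.0325,0],"turn": 0}
    - {"dp": [-0.03,-0.0325,0],"turn": 0}
    - {"dp": [-0.03,-0.0325,0],"turn": 0}
    - {"dp": [-0.03,-0.0325,0],"turn": 0}
    - {"dp": [-0.03,-0.0325,0],"turn": 0}
    - {"dp": [-0.03,-0.0325,0],"turn": 0}
    - {"dp": [-0.03,-0.0325,0],"turn": 0}
    - {"dp": [-0.03,-0.0325,0],"turn": 0}
    - {"dp": [-0.02,-0.0225,0],"turn": 0}

```text
time: 2.6
ee_pos: [524.2, -287.3, 244.6]
tool_rot: [-0.545, -3.093, -0.001]
force: [-1.4, 2.3, 0.5]
gripper_width: 59.5
gripper_force: 0.0
```

>>> send_rows:
  moves:
    - {"dp": [0,0,0],"turn": 0}
    - {"dp": [0,0,0],"turn": 0}

```text
time: 2.85
ee_pos: [523.8, -285.2, 244.9]
tool_rot: [-0.543, -3.094, -0.001]
force: [-0.3, 0.6, -0.0]
gripper_width: 59.9
gripper_force: 0.0
```

>>> send_rows:
  moves:
    - {"dp": [-0.006,-0.0105,0.03],"turn": 0}
    - {"dp": [0,0,0.03],"turn": 0}
    - {"dp": [0,0,0.025],"turn": 0}
    - {"dp": [0,0,0.02],"turn": 0}
    - {"dp": [0,0,0.012],"turn": 0}
    - {"dp": [0,0,0.007],"turn": 0}
    - {"dp": [0,0,0],"turn": 0}

```text
time: 3.72
ee_pos: [526.1, -297.4, 121.4]
tool_rot: [0.543, 3.094, 0.0]
force: [0.3, 0.4, -0.1]
gripper_width: 60.1
gripper_force: 0.0
```

>>> send_rows:
  moves:
    - {"dp": [0,0,0],"turn": 0}
    - {"dp": [0,0,0],"turn": 0}
    - {"dp": [0,0,0],"turn": 0}
    - {"dp": [0,0,0],"turn": 0}
    - {"dp": [0,0,0],"turn": 0}
  claw: 1

```text
time: 4.35
ee_pos: [526.4, -297.7, 122.0]
tool_rot: [0.543, 3.093, -0.0]
force: [0.2, 1.6, 6.3]
gripper_width: 28.7
gripper_force: 39.6
```

Run:
```python
from m import *
a=cam("side");save(a,"s1.png",3,(240,160,420,340));p=pts(a)
```

```text
(no output)
```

View pics/s1.png

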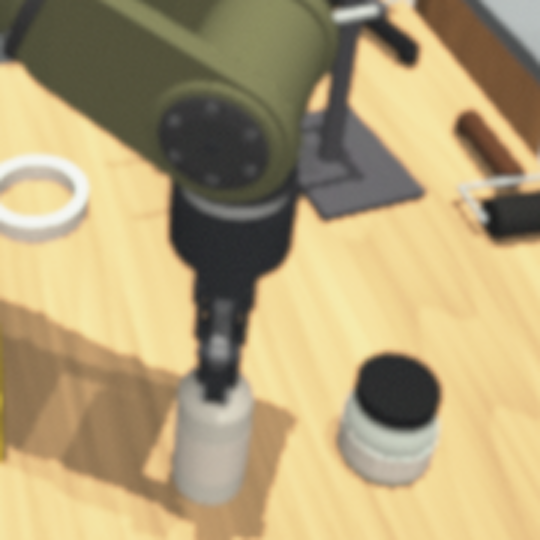

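The picture shows the cap gripped (crop 215,370) and the bottle still upright. Next I lift and carry.

>>> send_rows:
  moves:
    - {"dp": [0,0,-0.01],"turn": 0}
    - {"dp": [0,0,-0.02],"turn": 0}
    - {"dp": [0,0,-0.03],"turn": 0}
    - {"dp": [0,0,-0.03],"turn": 0}
    - {"dp": [0,0,-0.025],"turn": 0}
    - {"dp": [0.005,0.008,-0.01],"turn": 0}
    - {"dp": [0.01,0.017,0],"turn": 0}
    - {"dp": [0.016,0.026,0],"turn": 0}
    - {"dp": [0.016,0.026,0],"turn": 0}
    - {"dp": [0.016,0.026,0],"turn": 0}

```text
time: 5.65
ee_pos: [501.2, -177.8, 245.6]
tool_rot: [-0.543, -3.093, -0.0]
force: [-0.7, 0.2, -1.0]
gripper_width: 29.1
gripper_force: 39.6
```

>>> send_rows:
  moves:
    - {"dp": [0.016,0.026,0],"turn": 0}
    - {"dp": [0.016,0.026,0],"turn": 0}
    - {"dp": [0.016,0.026,0],"turn": 0}
    - {"dp": [0.016,0.026,0],"turn": 0}
    - {"dp": [0.016,0.026,0],"turn": 0}
    - {"dp": [0.016,0.026,0],"turn": 0}
    - {"dp": [0.016,0.026,0],"turn": 0}
    - {"dp": [0.016,0.026,0],"turn": 0}
    - {"dp": [0.016,0.026,0],"turn": 0}
    - {"dp": [0.016,0.026,0],"turn": 0}

```text
time: 6.9
ee_pos: [439.1, 120.8, 245.7]
tool_rot: [-0.543, -3.093, 0.001]
force: [0.2, 0.6, -1.0]
gripper_width: 29.1
gripper_force: 39.6
```

>>> send_rows:
  moves:
    - {"dp": [0.016,0.026,0],"turn": 0}
    - {"dp": [0.016,0.026,0],"turn": 0}
    - {"dp": [0.016,0.026,0],"turn": 0}
    - {"dp": [0.016,0.026,0],"turn": 0}
    - {"dp": [0.012,0.02,0],"turn": 0}
    - {"dp": [0.008,0.012,0],"turn": 0}
    - {"dp": [0,0,0],"turn": 0}
    - {"dp": [0,0,0],"turn": 0}

```text
time: 7.9
ee_pos: [407.5, 275.6, 246.2]
tool_rot: [-0.544, -3.094, 0.001]
force: [-0.7, 0.4, -1.0]
gripper_width: 28.8
gripper_force: 39.7
```

>>> send_rows:
  moves:
    - {"dp": [0.004,0.0085,0.015],"turn": 0}
    - {"dp": [0.004,0.008,0.015],"turn": 0}
    - {"dp": [0,0,0.01],"turn": 0}
    - {"dp": [0,0,0],"turn": 0}
    - {"dp": [0,0,0],"turn": 0}

```text
time: 8.52
ee_pos: [405.8, 294.3, 206.6]
tool_rot: [0.544, 3.094, 0.0]
force: [0.4, -0.2, -0.1]
gripper_width: 29.0
gripper_force: 39.7
```

Run:
```python
from m import *
s=cam("side");t=cam("top");p=pts(s);pt=pts(t)
print(status.read_state()["ee_pos"])
c=s["color"].astype(int)
def box(p,lo,hi):
    q=p.reshape(-1,3);return q[np.all((q>lo)&(q<hi),1)]
for z in(95,110,125,140,155):
    q=box(p,[350,250,z],[460,340,z+15]);print(z,len(q),q.min(0).round(),q.max(0).round())
print(rect(box(p,[300,200,58],[600,400,72])), rect(box(pt,[330,230,57],[600,400,72])))
save(s,"s2.png",4,(190,70,300,200))
```

```text
[405.80628711 294.34980262 206.74841945]
95 61 [382. 264.  95.] [432. 295. 109.]
110 65 [383. 262. 110.] [434. 288. 125.]
125 62 [382. 264. 125.] [434. 294. 140.]
140 67 [382. 262. 140.] [457. 331. 155.]
155 81 [382. 264. 155.] [460. 333. 170.]
(array([466.2, 294.9]), array([196.2,  94.3]), 4.2) (array([464.3, 299.2]), array([195.6,  81.3]), 4.6)
```

View pics/s2.png

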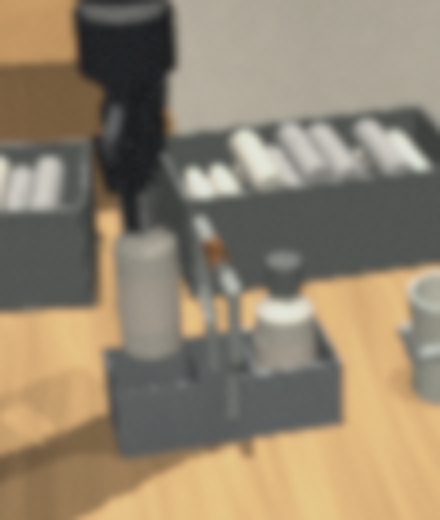

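The picture shows the bottle hanging upright over the empty cell (crop 150,300), next to the handle, and in line with the cell to about 1 mm in x. I lower it and release.

>>> send_rows:
  moves:
    - {"dp": [0,0,0.015],"turn": 0}
    - {"dp": [0,0,0.015],"turn": 0}
    - {"dp": [0,0,0.015],"turn": 0}
    - {"dp": [0,0,0.013],"turn": 0}
    - {"dp": [0,0,0.01],"turn": 0}
    - {"dp": [0,0,0.007],"turn": 0}
    - {"dp": [0,0,0.003],"turn": 0}
    - {"dp": [0,0,0],"turn": 0}
    - {"dp": [0,0,0],"turn": 0}

```text
time: 9.75
ee_pos: [405.8, 294.5, 128.6]
tool_rot: [0.543, 3.094, 0.001]
force: [0.3, 0.1, -1.2]
gripper_width: 29.1
gripper_force: 39.7
```

>>> send_rows:
  moves:
    - {"dp": [0,0,0.0015],"turn": 0}
    - {"dp": [0,0,0],"turn": 0}

```text
time: 10.0
ee_pos: [405.8, 294.5, 127.1]
tool_rot: [0.543, 3.094, 0.001]
force: [-0.2, 0.8, 1.1]
gripper_width: 29.1
gripper_force: 39.8
```

>>> send_rows:
  moves:
    - {"dp": [0,0,0],"turn": 0}
    - {"dp": [0,0,0],"turn": 0}
    - {"dp": [0,0,0],"turn": 0}
    - {"dp": [0,0,-0.01],"turn": 0}
    - {"dp": [0,0,-0.02],"turn": 0}
    - {"dp": [0,0,-0.03],"turn": 0}
    - {"dp": [0,0,-0.03],"turn": 0}
    - {"dp": [0,0,-0.03],"turn": 0}
    - {"dp": [0,0,0],"turn": 0}
  claw: 0.4

```text
time: 11.12
ee_pos: [406.2, 294.7, 249.5]
tool_rot: [0.543, 3.091, 0.005]
force: [-0.6, -0.0, 0.0]
gripper_width: 51.1
gripper_force: 0.0
```

>>> send_rows:
  moves:
    - {"dp": [0,0,0],"turn": 0.18}
    - {"dp": [0,0,0],"turn": 0.18}
    - {"dp": [0,0,0],"turn": 0.18}
    - {"dp": [0,0,0],"turn": 0.18}
    - {"dp": [0,0,0],"turn": 0.18}
    - {"dp": [0,0,0],"turn": 0.18}
    - {"dp": [0,0,0],"turn": 0.06}
    - {"dp": [0,0,0],"turn": 0}
  claw: 0.65

```text
time: 12.12
ee_pos: [405.4, 294.2, 246.3]
tool_rot: [-2.127, -2.312, 0.001]
force: [0.2, 1.1, 0.1]
gripper_width: 30.2
gripper_force: 0.0
```

Run:
```python
from m import *
from scipy.spatial.transform import Rotation as Ro
s=cam("side");t=cam("top");p=pts(s);pt=pts(t)
st=status.read_state();Rm=Ro.from_rotvec(st["tool_rot"]).as_matrix()
print(st["ee_pos"],st["gripper_width"],Rm.round(3))
def box(p,lo,hi):
    q=p.reshape(-1,3);return q[np.all((q>lo)&(q<hi),1)]
print("rim",rect(box(pt,[330,230,57],[600,400,72])))
print("bar",rect(box(pt,[440,200,159],[490,400,175])),rect(box(p,[440,200,158],[490,400,175])))
print("caps", [ (rect(q),len(q)) for q in (box(p,[370,250,138],[440,340,150]),box(p,[490,250,138],[560,340,150]))])
save(s,"s3.png",4,(190,70,300,200))
```

```text
[405.50871283 294.29676119 246.48768928] 29.877165287728403 [[-0.084  0.996 -0.   ]
 [ 0.996  0.084 -0.   ]
 [-0.    -0.    -1.   ]]
rim (array([464.3, 299.3]), array([195.8,  81.9]), 5.1)
bar (array([465.3, 286.1]), array([ 17.3, 111.1]), 4.5) (array([465.2, 293.3]), array([ 14.6, 125.5]), 5.4)
caps [((array([407.2, 290.5]), array([26.3, 27.1]), 26.1), 41), ((array([523.2, 302.5]), array([23.5, 26.6]), 79.6), 34)]
```

View pics/s3.png

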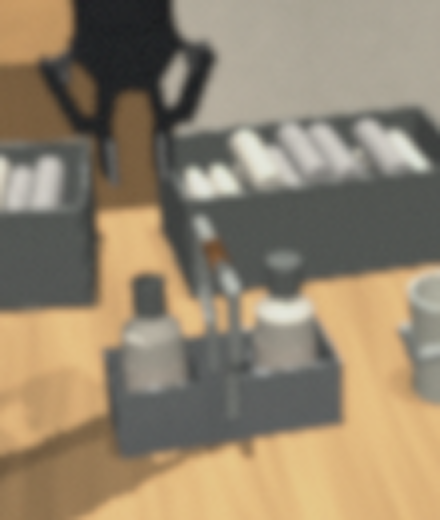

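Both bottles stand in their cells: caps at crop (148,290) and (283,262), measured at (407,291) and (523,303). The caddy has not moved. Now the handle.

>>> send_rows:
  moves:
    - {"dp": [0,0.02,0],"turn": 0}
    - {"dp": [0,0.025,0],"turn": 0}
    - {"dp": [0,0.014,0.015],"turn": 0}
    - {"dp": [0,0,0.02],"turn": 0}
    - {"dp": [0,0,0.02],"turn": 0}
    - {"dp": [0,0,0.015],"turn": 0}
    - {"dp": [0,0,0],"turn": 0}
    - {"dp": [0,0,0],"turn": 0}
  claw: 0.6

```text
time: 13.22
ee_pos: [464.7, 299.4, 177.5]
tool_rot: [2.127, 2.312, 0.002]
force: [0.2, 0.5, -0.0]
gripper_width: 34.0
gripper_force: 0.0
```

>>> send_rows:
  moves:
    - {"dp": [0,0,0.01],"turn": 0}
    - {"dp": [0,0,0.008],"turn": 0}
    - {"dp": [0,0,0.003],"turn": 0}
    - {"dp": [0,0,0],"turn": 0}

```text
time: 13.72
ee_pos: [464.4, 299.2, 155.6]
tool_rot: [-2.127, -2.312, 0.001]
force: [-0.5, 0.2, 0.4]
gripper_width: 34.1
gripper_force: 0.0
```

>>> send_rows:
  moves:
    - {"dp": [0,0,0],"turn": 0}
    - {"dp": [0,0,0],"turn": 0}
    - {"dp": [0,0,0],"turn": 0}
    - {"dp": [0,0,0],"turn": 0}
  claw: 1
  grip_force: 90

```text
time: 14.22
ee_pos: [464.6, 299.4, 156.3]
tool_rot: [2.127, 2.311, 0.002]
force: [-0.1, -1.2, 6.0]
gripper_width: 15.2
gripper_force: 87.9
```

>>> send_rows:
  moves:
    - {"dp": [0,0,-0.003],"turn": 0}
    - {"dp": [0,0,-0.007],"turn": 0}
    - {"dp": [0,0,-0.012],"turn": 0}
    - {"dp": [0,0,-0.015],"turn": 0}
    - {"dp": [0,0,-0.008],"turn": 0}
    - {"dp": [0,0,0],"turn": 0}
    - {"dp": [0,0,0],"turn": 0}

```text
time: 15.1
ee_pos: [464.2, 299.2, 200.4]
tool_rot: [-2.127, -2.312, 0.001]
force: [-0.4, 0.7, -5.8]
gripper_width: 15.3
gripper_force: 88.1
```

Run:
```python
from m import *
s=cam("side");p=pts(s)
save(s,"s4.png",4,(190,60,300,200))
st=status.read_state();print(st["force"],st["ft_torque"])
```

```text
[-0.32471327  0.14474096 -6.65082954] [0.00912092 0.04974181 0.07134926]
```

View pics/s4.png

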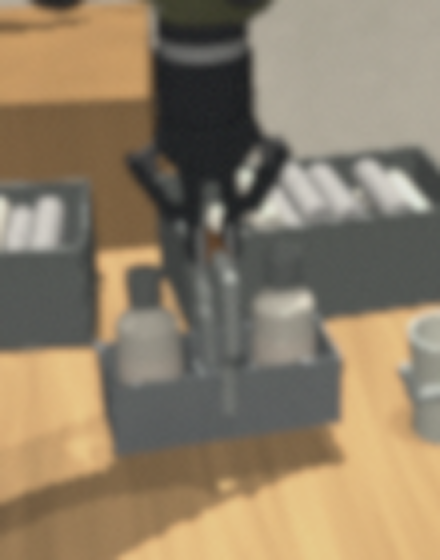

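The caddy is lifted level (floor edge at crop 120,450 to 335,415), with both bottles standing. I carry it to a spot in front of the prong tips.

>>> send_rows:
  moves:
    - {"dp": [0,0,-0.006],"turn": 0}
    - {"dp": [0,0,-0.012],"turn": 0}
    - {"dp": [0,0,-0.014],"turn": 0}
    - {"dp": [-0.004,-0.001,-0.012],"turn": 0}
    - {"dp": [-0.008,-0.001,-0.007],"turn": 0}
    - {"dp": [-0.013,-0.002,-0.002],"turn": 0}
    - {"dp": [-0.017,-0.003,0],"turn": 0}
    - {"dp": [-0.02,-0.003,0],"turn": 0}
    - {"dp": [-0.02,-0.003,0],"turn": 0}
    - {"dp": [-0.02,-0.003,0],"turn": 0}

```text
time: 16.4
ee_pos: [456.8, 194.7, 253.8]
tool_rot: [2.128, 2.311, -0.0]
force: [0.8, 0.1, -6.1]
gripper_width: 14.8
gripper_force: 88.1
```

>>> send_rows:
  moves:
    - {"dp": [-0.02,-0.003,0],"turn": 0}
    - {"dp": [-0.02,-0.003,0],"turn": 0}
    - {"dp": [-0.02,-0.003,0],"turn": 0}
    - {"dp": [-0.02,-0.003,0],"turn": 0}
    - {"dp": [-0.02,-0.003,0],"turn": 0}
    - {"dp": [-0.02,-0.003,0],"turn": 0}
    - {"dp": [-0.02,-0.003,0],"turn": 0}
    - {"dp": [-0.02,-0.003,0],"turn": 0}
    - {"dp": [-0.02,-0.003,0],"turn": 0}
    - {"dp": [-0.016,-0.002,0],"turn": 0}

```text
time: 17.65
ee_pos: [443.9, -2.8, 253.8]
tool_rot: [2.128, 2.311, 0.0]
force: [0.2, 0.2, -6.0]
gripper_width: 14.8
gripper_force: 88.1
```

>>> send_rows:
  moves:
    - {"dp": [-0.011,-0.001,0],"turn": 0}
    - {"dp": [-0.006,0,0],"turn": 0}
    - {"dp": [-0.002,0,0],"turn": -0.015}
    - {"dp": [0,0,0],"turn": -0.025}
    - {"dp": [0,0,0],"turn": -0.015}
    - {"dp": [0,0,0],"turn": 0}
    - {"dp": [0,0,0],"turn": 0}

```text
time: 18.52
ee_pos: [444.9, -20.3, 253.8]
tool_rot: [-2.063, -2.369, -0.0]
force: [-0.2, -0.7, -5.5]
gripper_width: 14.8
gripper_force: 88.1
```

Run:
```python
from m import *
from scipy.spatial.transform import Rotation as Ro
s=cam("side");t=cam("top");p=pts(s);pt=pts(t)
st=status.read_state();Rm=Ro.from_rotvec(st["tool_rot"]).as_matrix()
print(st["ee_pos"],st["force"],Rm.round(3))
def box(p,lo,hi):
    q=p.reshape(-1,3);return q[np.all((q>lo)&(q<hi),1)]
def show(n,q):print(n,len(q),rect(q) if len(q)>4 else 0,'z',np.percentile(q[:,2],[2,50,98]).round(1) if len(q) else 0)
for P in(p,pt):
    show("rim",box(P,[330,-90,135],[545,50,172]))
    show("barL",box(P,[425,0,235],[475,60,265]));show("barR",box(P,[425,-100,235],[475,-45,265]))
    show("tips",box(P,[545,-60,214],[580,60,240]));show("prong",box(P,[548,-60,200],[690,60,216]))
save(s,"s5.png",3,(190,90,400,250))
```

```text
[444.87539315 -20.3947339  253.80312793] [ 0.24223923 -0.02946491 -5.46402404] [[-0.138  0.99   0.   ]
 [ 0.99   0.138 -0.   ]
 [-0.     0.    -1.   ]]
rim 1439 (array([445.8, -24.9]), array([196.6,  90. ]), 7.8) z [136.  153.2 170.3]
barL 2 0 z [255.  257.1 259.2]
barR 104 (array([451.7, -68.6]), array([11.8, 48. ]), 6.5) z [236.6 256.3 260.5]
tips 50 (array([566.2,  -8.7]), array([12.1, 87.7]), 7.7) z [214.1 223.1 230.4]
prong 343 (array([629.2,   1.4]), array([130.5,  89.9]), 7.3) z [200.6 206.  212.6]
rim 302 (array([443.7, -19.9]), array([196.2,  79.6]), 8.0) z [136.7 161.9 165.5]
barL 0 0 z 0
barR 0 0 z 0
tips 42 (array([565.6,  -3.3]), array([14.8, 86.8]), 7.7) z [214.4 229.9 234. ]
prong 454 (array([631.1,   5.2]), array([129.3,  90.3]), 7.3) z [205.3 209.4 213.2]
```

View pics/s5.png

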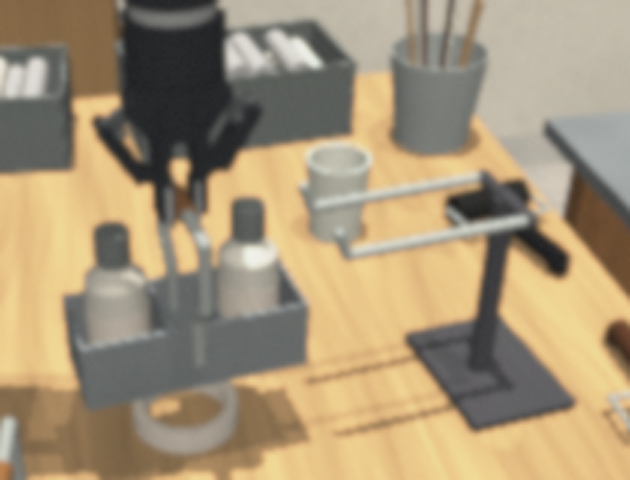

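The picture shows the caddy in front of the prongs, with bottle caps at crop (112,245) and (248,220) and prong tips at (305,190) and (340,240). Lateral alignment and yaw match the stand within about 1 mm and 0.5°. I slide in along the stand's x.

>>> send_rows:
  moves:
    - {"dp": [0,0.005,0],"turn": 0}
    - {"dp": [0,0.01,0],"turn": 0}
    - {"dp": [0,0.015,0],"turn": 0}
    - {"dp": [0,0.018,0],"turn": 0}
    - {"dp": [0,0.018,0],"turn": 0}
    - {"dp": [0,0.018,0],"turn": 0}
    - {"dp": [0,0.018,0],"turn": 0}

```text
time: 19.5
ee_pos: [547.3, -6.1, 253.3]
tool_rot: [-2.063, -2.369, 0.0]
force: [0.6, -0.0, -5.4]
gripper_width: 15.3
gripper_force: 88.2
```

>>> send_rows:
  moves:
    - {"dp": [0,0.018,0],"turn": 0}
    - {"dp": [0,0.015,0],"turn": 0}
    - {"dp": [0,0.012,0],"turn": 0}
    - {"dp": [0,0.008,0],"turn": 0}
    - {"dp": [0,0.005,0],"turn": 0}
    - {"dp": [0,0.0015,0],"turn": 0}
    - {"dp": [0,0,0],"turn": 0}
    - {"dp": [0,0,0],"turn": 0}

```text
time: 20.5
ee_pos: [604.7, 1.7, 253.9]
tool_rot: [2.063, 2.369, 0.0]
force: [-0.3, -0.5, -6.3]
gripper_width: 15.1
gripper_force: 88.2
```

Run:
```python
from m import *
s=cam("side");p=pts(s);print(status.read_state()["ee_pos"],status.read_state()["force"])
save(s,"s6.png",4,(240,70,400,220))
```

```text
[604.67204307   1.71506745 253.92634445] [-0.52434855  1.17572234 -6.33651779]
```

View pics/s6.png

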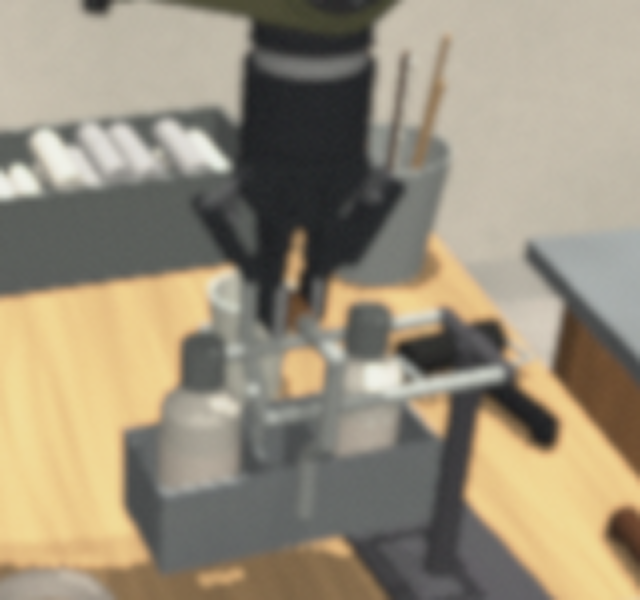

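The bar (crop 300,330) is over the prongs and behind the tips (crop 245,390), and the cap sits between the prongs. Lowering now.

>>> send_rows:
  moves:
    - {"dp": [0,0,0.005],"turn": 0}
    - {"dp": [0,0,0.008],"turn": 0}
    - {"dp": [0,0,0.008],"turn": 0}
    - {"dp": [0,0,0.006],"turn": 0}
    - {"dp": [0,0,0.004],"turn": 0}
    - {"dp": [0,0,0.002],"turn": 0}
    - {"dp": [0,0,0],"turn": 0}
    - {"dp": [0,0,0],"turn": 0}

```text
time: 21.55
ee_pos: [604.9, 1.7, 221.0]
tool_rot: [2.063, 2.369, 0.0]
force: [0.1, -1.1, -5.3]
gripper_width: 15.4
gripper_force: 88.2
```

>>> send_rows:
  moves:
    - {"dp": [0,0,0.002],"turn": 0}
    - {"dp": [0,0,0.002],"turn": 0}
    - {"dp": [0,0,0],"turn": 0}

```text
time: 21.92
ee_pos: [604.7, 1.7, 216.5]
tool_rot: [-2.063, -2.369, 0.0]
force: [-0.4, 0.8, -5.9]
gripper_width: 15.1
gripper_force: 88.2
```

>>> send_rows:
  moves:
    - {"dp": [0,0,0.001],"turn": 0}
    - {"dp": [0,0,0.001],"turn": 0}
    - {"dp": [0,0,0],"turn": 0}

```text
time: 22.3
ee_pos: [604.8, 1.8, 214.7]
tool_rot: [-2.063, -2.369, 0.0]
force: [-0.5, 0.2, -4.8]
gripper_width: 14.8
gripper_force: 88.2
```

>>> send_rows:
  moves:
    - {"dp": [0,0,0.001],"turn": 0}
    - {"dp": [0,0,0],"turn": 0}

```text
time: 22.55
ee_pos: [604.9, 1.8, 214.1]
tool_rot: [2.063, 2.369, 0.001]
force: [-0.4, -0.1, -3.0]
gripper_width: 15.4
gripper_force: 88.8
```

>>> send_rows:
  moves:
    - {"dp": [0,0,0.0005],"turn": 0}
    - {"dp": [0,0,0],"turn": 0}

```text
time: 22.8
ee_pos: [605.0, 1.7, 214.0]
tool_rot: [2.062, 2.369, 0.001]
force: [-3.0, 0.3, 2.7]
gripper_width: 15.0
gripper_force: 88.9
```

>>> send_rows:
  moves:
    - {"dp": [0,0,0],"turn": 0}
    - {"dp": [0,0,0],"turn": 0}
    - {"dp": [0,0,0],"turn": 0}
  grip_force: 20

```text
time: 23.18
ee_pos: [605.0, 1.8, 213.8]
tool_rot: [2.062, 2.369, 0.001]
force: [-3.4, 0.2, 5.8]
gripper_width: 15.1
gripper_force: 89.1
```

>>> send_rows:
  moves:
    - {"dp": [0,0,0],"turn": 0}
    - {"dp": [0,0,0],"turn": 0}
    - {"dp": [0,0,0],"turn": 0}
    - {"dp": [0,0,0],"turn": 0}
  claw: 0.72

```text
time: 23.68
ee_pos: [604.8, 1.8, 213.2]
tool_rot: [-2.063, -2.369, 0.0]
force: [-0.1, 0.6, 1.0]
gripper_width: 24.2
gripper_force: 0.0
```

>>> send_rows:
  moves:
    - {"dp": [0,0,0],"turn": 0}
    - {"dp": [0,0,0],"turn": 0}
    - {"dp": [0,0,0],"turn": 0}
    - {"dp": [0,0,0],"turn": 0}
  claw: 0.62

```text
time: 24.18
ee_pos: [604.8, 1.8, 213.3]
tool_rot: [-2.063, -2.369, -0.0]
force: [0.6, 0.3, 0.6]
gripper_width: 32.7
gripper_force: 0.0
```

Run:
```python
from m import *
s=cam("side");print(status.read_state()["ee_pos"],status.read_state()["force"])
save(s,"s7.png",4,(240,70,400,220))
```

```text
[604.83165291   1.7635537  213.28880386] [0.32070389 0.00702087 0.21727906]
```

View pics/s7.png

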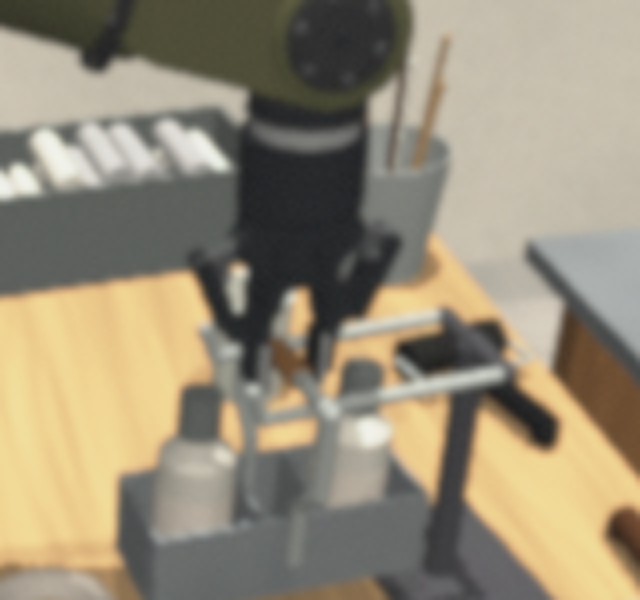

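The bar rests on the prongs, behind the tips (crop 290,360), and the fingers are clear. I withdraw straight up.

>>> send_rows:
  moves:
    - {"dp": [0,0,-0.004],"turn": 0}
    - {"dp": [0,0,-0.008],"turn": 0}
    - {"dp": [0,0,-0.015],"turn": 0}
    - {"dp": [0,0,-0.025],"turn": 0}
    - {"dp": [0,0,-0.03],"turn": 0}
    - {"dp": [0,0,-0.025],"turn": 0}
    - {"dp": [0,-0.02,0],"turn": 0}
    - {"dp": [0,-0.04,0],"turn": 0}
    - {"dp": [0,-0.04,0],"turn": 0}
    - {"dp": [0,-0.03,0],"turn": 0}

```text
time: 25.48
ee_pos: [474.7, -16.2, 321.5]
tool_rot: [2.062, 2.368, 0.001]
force: [0.5, 1.0, 0.7]
gripper_width: 32.0
gripper_force: 0.0
```

>>> send_rows:
  moves:
    - {"dp": [0,-0.02,0],"turn": 0}
    - {"dp": [0,0,0],"turn": 0}
    - {"dp": [0,0,0],"turn": 0}
    - {"dp": [0,0,0],"turn": 0}
    - {"dp": [0,0,0],"turn": 0}
    - {"dp": [0,0,0],"turn": 0}
    - {"dp": [0,0,0],"turn": 0}
    - {"dp": [0,0,0],"turn": 0}

```text
time: 26.48
ee_pos: [456.3, -18.9, 320.3]
tool_rot: [-2.063, -2.369, 0.0]
force: [-1.2, -0.5, -0.1]
gripper_width: 32.5
gripper_force: 0.0
```

```bash
cat > k.py <<'E'
from m import *
s=cam("side");p=pts(s)
def box(p,lo,hi):
    q=p.reshape(-1,3);return q[np.all((q>lo)&(q<hi),1)]
# near side wall outline: points with caddy-frame y near -40
q=box(p,[480,-70,50],[720,70,130]);c,sn=np.cos(.138),np.sin(.138)
d=q[:,:2]-[605,2];X=d[:,0]*c+d[:,1]*sn;Y=-d[:,0]*sn+d[:,1]*c
m=(Y<-35)&(abs(X)<100);X=X[m];Z=q[m,2]
bins=np.arange(-90,91,20);tops=[(round((a+a+20)/2),round(float(Z[(X>=a)&(X<a+20)].max()),1),round(float(Z[(X>=a)&(X<a+20)].min()),1)) for a in bins[:-1]]
print(tops,"xspan",X.min().round(),X.max().round())
for n,x in(("cap-",-59),("cap+",59)):
    w=np.array([605,2])+x*np.array([c,sn]);r=box(p,[w[0]-30,w[1]-35,183],[w[0]+30,w[1]+30,204]);print(n,len(r),r.mean(0).round(1),r[:,2].max().round(1))
np.save("pb.npy",p); save(s,"s8_%d.png"%np.random.randint(999),4,(240,70,400,220))
E
python3 k.py; python3 k.py; ls pics
```

```text
[(-80, 125.5, 58.5), (-60, 123.8, 58.6), (-40, 123.5, 57.0), (-20, 122.9, 56.7), (0, 129.8, 54.8), (20, 121.1, 55.2), (40, 119.3, 51.9), (60, 117.9, 51.7), (80, 117.7, 52.5)] xspan -100.0 94.0
cap- 112 [546.2 -14.5 196.4] 204.0
cap+ 95 [658.6   6.9 194.7] 201.3
[(-80, 126.0, 57.6), (-60, 125.1, 57.5), (-40, 123.8, 57.3), (-20, 123.0, 55.0), (0, 129.3, 57.4), (20, 119.9, 54.7), (40, 120.8, 52.8), (60, 119.1, 53.7), (80, 117.2, 51.3)] xspan -100.0 94.0
cap- 121 [545.8 -14.7 196.7] 204.0
cap+ 94 [658.7   6.9 194.9] 202.9
c1.png
s0.png
s1.png
s2.png
s3.png
s4.png
s5.png
s6.png
s7.png
s8_750.png
s8_953.png
t0.png
```

>>> send_rows:
  moves:
    - {"dp": [0,-0.02,0],"turn": 0}
    - {"dp": [0,-0.02,0],"turn": 0}
    - {"dp": [0,0,0],"turn": 0}
    - {"dp": [0,0,0],"turn": 0}
    - {"dp": [0,0,0],"turn": 0}
    - {"dp": [0,0,0],"turn": 0}
    - {"dp": [0,0,0],"turn": 0}
    - {"dp": [0,0,0],"turn": 0}
    - {"dp": [0,0,0],"turn": 0}
    - {"dp": [0,0,0],"turn": 0}

```text
time: 27.82
ee_pos: [416.6, -24.4, 320.3]
tool_rot: [-2.063, -2.369, -0.0]
force: [-0.4, -0.1, -0.2]
gripper_width: 32.5
gripper_force: 0.0
```

```bash
for i in 1 2 3 ; do python3 k.py; done
python3 - <<'E'
from m import *
A=np.load("b.npz")["p"]
# reference: tilt reading of caddy on the table with the same side camera
q=A.reshape(-1,3);c,sn=np.cos(.087),np.sin(.087);d=q[:,:2]-[464.3,299]
X=d[:,0]*c+d[:,1]*sn;Y=-d[:,0]*sn+d[:,1]*c
for a in range(-90,90,20):
    m=(X>=a)&(X<a+20)&(Y<-35)&(Y>-50)&(q[:,2]<75); print(a+10,q[m,2].max().round(1),end=' ')
p=pts(cam("top")).reshape(-1,3);d=p[:,:2]-[605,2];c,sn=np.cos(.138),np.sin(.138)
X=d[:,0]*c+d[:,1]*sn;Y=-d[:,0]*sn+d[:,1]*c
print()
for lo,hi in((-100,-92),(92,100)):
    m=(X>lo)&(X<hi)&(abs(Y)<38)&(p[:,2]>105)&(p[:,2]<140);print("top rim",lo,m.sum(),np.median(p[m,2]),end=' ')
for x in(-59,59):
    m=(abs(X-x)<22)&(abs(Y)<25)&(p[:,2]>188)&(p[:,2]<210);print("cap",m.sum(),X[m].mean(),Y[m].mean(),np.median(p[m,2]))
E
```

```text
[(-80, 124.7, 56.4), (-60, 124.6, 57.5), (-40, 123.1, 57.5), (-20, 123.2, 55.9), (0, 128.8, 55.7), (20, 120.9, 53.7), (40, 119.5, 52.9), (60, 119.9, 52.4), (80, 118.2, 51.1)] xspan -100.0 94.0
cap- 119 [546.4 -13.9 197. ] 204.0
cap+ 94 [658.8   6.6 194.7] 200.4
[(-80, 125.5, 59.3), (-60, 125.7, 58.2), (-40, 124.4, 56.2), (-20, 122.4, 56.7), (0, 128.4, 55.6), (20, 120.8, 54.2), (40, 119.8, 53.6), (60, 118.3, 53.5), (80, 117.5, 52.0)] xspan -99.0 93.0
cap- 118 [546.3 -14.2 196.6] 204.0
cap+ 95 [658.8   6.7 194.6] 199.3
[(-80, 125.8, 59.0), (-60, 125.5, 58.9), (-40, 122.9, 57.0), (-20, 123.4, 55.3), (0, 127.0, 55.5), (20, 120.4, 54.6), (40, 120.1, 53.4), (60, 118.8, 51.9), (80, 119.7, 50.7)] xspan -99.0 94.0
cap- 117 [546.1 -14.2 196.5] 204.0
cap+ 96 [658.4   6.9 194.9] 203.7
-80 63.2 -60 62.8 -40 64.0 -20 63.4 0 74.9 20 62.6 40 63.8 60 63.2 80 63.0 
top rim -100 20 127.55290439432149 top rim 92 3 118.0155221206186 cap 146 -60.528924392511016 0.34950327330242875 205.55577835713567
cap 144 53.94054371337523 3.523281186092809 200.27092146520397
```

The caddy hangs still, behind the tips, but about 2.6° low at the post end, held there by friction. I correct it with a light press on the near bottle's cap using shut fingers.

>>> send_rows:
  moves:
    - {"dp": [0,0.025,0],"turn": 0}
    - {"dp": [0,0.04,0],"turn": 0}
    - {"dp": [0,0.04,0],"turn": 0}
    - {"dp": [0,0.0245,0],"turn": 0}
    - {"dp": [0,0,0.03],"turn": 0}
    - {"dp": [0,0,0.03],"turn": 0}
    - {"dp": [0,0,0.02],"turn": 0}
    - {"dp": [0,0,0.01],"turn": 0}
    - {"dp": [0,0,0],"turn": 0}
    - {"dp": [0,0,0],"turn": 0}
  claw: 1

```text
time: 29.28
ee_pos: [545.2, -6.6, 231.2]
tool_rot: [2.062, 2.368, 0.001]
force: [-0.1, -0.0, 0.2]
gripper_width: 0.1
gripper_force: 0.0
```

>>> send_rows:
  moves:
    - {"dp": [0,0,0.003],"turn": 0}
    - {"dp": [0,0,0.003],"turn": 0}
    - {"dp": [0,0,0],"turn": 0}

```text
time: 29.65
ee_pos: [544.8, -6.6, 224.1]
tool_rot: [-2.063, -2.369, 0.0]
force: [-0.3, -0.3, 0.1]
gripper_width: -0.0
gripper_force: 0.0
```

```bash
python3 - <<'E'
from h import *
s=status.read_state();print(s["ee_pos"],s["force"])
E
python3 k.py
```

```text
[544.80341187  -6.57172097 224.0629472 ] [-0.27609292 -0.31050252  0.05517918]
[(-80, 125.6, 58.6), (-60, 125.1, 58.6), (-40, 123.4, 57.9), (-20, 122.6, 56.4), (0, 128.7, 54.5), (20, 120.3, 51.9), (40, 119.6, 53.0), (60, 119.0, 53.4), (80, 118.1, 52.0)] xspan -100.0 94.0
cap- 100 [546.1 -16.3 195.5] 203.9
cap+ 96 [658.2   7.2 194.8] 202.9
```

>>> send_rows:
  moves:
    - {"dp": [0,0,0.0025],"turn": 0}
    - {"dp": [0,0,0.0025],"turn": 0}
    - {"dp": [0,0,0.001],"turn": 0}
    - {"dp": [0,0,0.001],"turn": 0}
    - {"dp": [0,0,0],"turn": 0}

```text
time: 30.32
ee_pos: [544.9, -6.6, 217.3]
tool_rot: [-2.063, -2.369, 0.0]
force: [-0.2, -0.7, 1.3]
gripper_width: -0.1
gripper_force: 0.2
```

```bash
python3 k.py
```

```text
[(-80, 122.6, 56.5), (-60, 123.2, 56.6), (-40, 122.7, 57.0), (-20, 122.5, 55.6), (0, 129.3, 55.4), (20, 122.7, 53.8), (40, 120.3, 56.5), (60, 120.6, 55.3), (80, 120.7, 54.8)] xspan -99.0 98.0
cap- 89 [546.4 -16.8 194.7] 203.0
cap+ 105 [659.    6.7 196.1] 203.3
```

Tilt is now about 0.8°. I press 1 mm further, then withdraw slowly.

>>> send_rows:
  moves:
    - {"dp": [0,0,0.001],"turn": 0}
    - {"dp": [0,0,0.0005],"turn": 0}
    - {"dp": [0,0,0],"turn": 0}
    - {"dp": [0,0,0],"turn": 0}
    - {"dp": [0,0,-0.001],"turn": 0}
    - {"dp": [0,0,-0.001],"turn": 0}
    - {"dp": [0,0,-0.001],"turn": 0}
    - {"dp": [0,0,-0.002],"turn": 0}
    - {"dp": [0,0,-0.004],"turn": 0}
    - {"dp": [0,0,-0.01],"turn": 0}

```text
time: 31.62
ee_pos: [544.8, -6.6, 235.0]
tool_rot: [-2.063, -2.369, 0.001]
force: [-0.0, 0.1, 0.1]
gripper_width: 0.0
gripper_force: 0.0
```

>>> send_rows:
  moves:
    - {"dp": [0,0,-0.02],"turn": 0}
    - {"dp": [0,0,-0.03],"turn": 0}
    - {"dp": [0,0,-0.03],"turn": 0}
    - {"dp": [0,-0.03,0],"turn": 0}
    - {"dp": [0,-0.04,0],"turn": 0}
    - {"dp": [0,-0.04,0],"turn": 0}
    - {"dp": [0,-0.02,0],"turn": 0}
    - {"dp": [0,0,0],"turn": 0}
    - {"dp": [0,0,0],"turn": 0}
    - {"dp": [0,0,0],"turn": 0}

```text
time: 32.88
ee_pos: [416.7, -24.4, 314.7]
tool_rot: [-2.062, -2.369, 0.0]
force: [0.4, 0.2, 0.1]
gripper_width: -0.0
gripper_force: 0.0
```

```bash
python3 k.py; python3 k.py
python3 - <<'E'
from m import *
s=cam("side");save(s,"fin.png",1.5)
p=pts(cam("top"))
for n,b in (("tape",(230,190,280,240,15,32)),("cup",(118,110,165,155,90,105)),("jar",(345,112,390,150,65,80))):print(n,rect(roi(p,*b)))
E
```

```text
[(-80, 124.7, 58.9), (-60, 125.2, 58.7), (-40, 123.9, 55.9), (-20, 122.2, 56.8), (0, 128.9, 54.0), (20, 120.5, 53.0), (40, 119.5, 54.6), (60, 119.3, 54.0), (80, 119.2, 50.8)] xspan -100.0 95.0
cap- 124 [546.  -14.1 196.7] 204.0
cap+ 98 [658.5   7.1 195. ] 201.9
[(-80, 124.9, 59.7), (-60, 123.4, 57.2), (-40, 123.2, 56.3), (-20, 124.0, 57.3), (0, 129.4, 55.4), (20, 121.4, 52.5), (40, 120.0, 54.7), (60, 118.4, 52.3), (80, 118.1, 51.8)] xspan -99.0 96.0
cap- 121 [546.6 -14.  196.8] 204.0
cap+ 97 [658.4   7.1 195. ] 201.9
tape (array([488.8,   7.2]), array([10.5, 27.9]), 4.6)
cup (array([668.5, 307.9]), array([74.4, 73.4]), 0.4)
jar (array([ 660.2, -299. ]), array([58.3, 59.2]), 53.2)
```

View pics/fin.png

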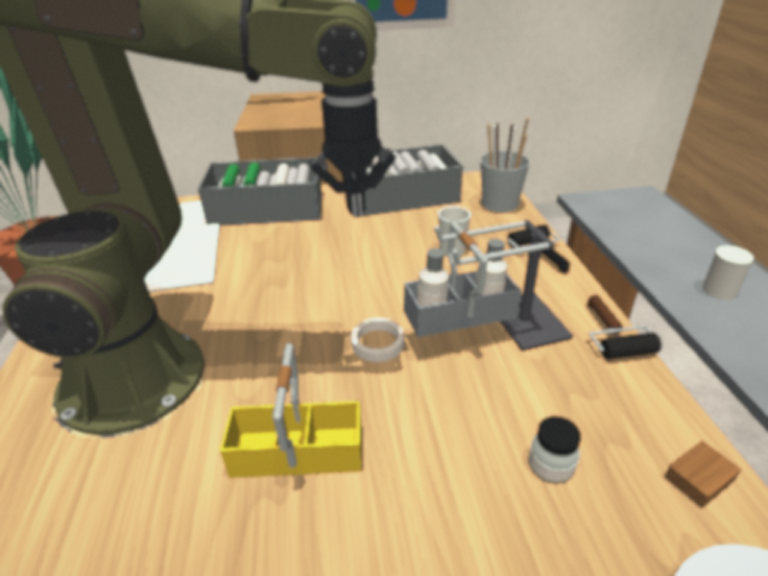

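The final view shows the caddy hanging on both prongs (465,290), with both bottles standing in it. The tape, cup and jar have not moved. The tilt settles at about 2°, its natural balance, and holds still.

```bash
python3 -c "
from bench import hand_in
print(hand_in())"
```

```text
the job is handed in; nothing more can be done
None
```

The bottle is in the empty cell and the loaded caddy hangs still on both prongs behind their tips, both bottles standing and the cup, jar and tape unmoved; it hangs about 2° low at the post end, and pressing it level did not hold. The job is handed in, and no verdict came back.

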